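# Square a profile bar against the rail of a bench jig and shut its keeper

## Robot

A 6-joint arm with a two-finger parallel gripper is mounted at the origin on a cart in front of the work surface, level with it; the furniture and walls round the work are solid. World frame = base frame: x ahead of the robot, y to its left, z up, the work surface at z = 0. Lengths are in m, angles in rad, forces in N, time in s.
With the tool pointing down it reaches from about 0.35 to 1 m from the base axis. Payload 7.1 kg.
Tool frame: the origin (TCP) lies on the centre line of the jaws, within the pads' length; the fingertips stand 11 mm ahead of it and the grasp point (between the pads) lies 8 mm behind it (manip.finger_overhang is the distance from the TCP to the fingertips, in m); x points along the fingers, y is the direction in which the jaws open and shut, and the axes are right-handed (so a half turn about x gives the same grasp; the last joint's range is limited). The gripper opens to 85 mm and grips with 20 to 120 N. Pads are 22 mm wide; open, the fingers measure 114 mm over their backs; the gripper's body (76 mm by 85 mm) begins 54 mm behind the grasp point. The pads swing forward as they close: fully open they stand 13 mm farther back than shut.
Start: joints at [1.085, 0.423, 1.63, -0, 1.089, -0.019], TCP at [0.281, 0.558, 0.242] pointing down, gripper open.
Joint ranges: [-3, 3], [-0.9, 2.11], [0.09, 2.58], [-1.31, 4.45], [0.11, 2.69], [-2.54, 2.54]. Speed limits (rad/s): [2.39, 2.39, 3.01, 3.14, 3.14, 3.14].

## Interface

Orientations are given as a rotation vector (axis times angle).
In Python, from rig import manip gives the robot as it stands. The module is installed in compiled form; this text tells all that it offers.
- The arm moves only by the tool step_arm, never from a script. Its argument "motion" is a list of rows, each a list of 6 numbers: the shift along the tool's x, y, z in cm, then the turn, a rotation vector about the tool's x, y, z in degrees. In form: [[dx, dy, dz, rx, ry, rz], ...]. A call has exactly 10 rows; each row is the pose to reach, as a shift and turn from the pose commanded when the call began, along the tool's axes at that moment; what a row does not reach only later rows make up. A row lasts 1/8 s, in which the tool goes at most 62.5 mm and 10.7 degrees, less where a joint would pass 70% of its speed; a pose out of reach is approached as far as the arm can. A call with a gripper value outside its range is refused whole. "gripper" is the opening in per cent of the stroke, from 0 (shut) to 100 (fully open), set as the call begins (left out, the last holds). The fingers move at their own pace and stop on an object; "newtons" is the grip in N (left out, the last holds). Time passes only in rows, so rows that repeat a pose let the fingers close, or fill a call up. It gives the time, the measured TCP pose, the force and the opening at its end, in the units of the state.
- manip.state(): the state, without advancing time (a new reading comes with each control period).
- manip.grab_frame(name): name is "scene" or "top" or "wrist"; returns a dict with "color" (420x560x3 uint8, blue, green, red), "range_z" (420x560 float32, m along the optical axis (not along the pixel's ray), 0 where there is no reading), "fx", "fy", "cx", "cy" (pixels), "eye" and "orientation" of the camera in the world; the wrist camera has in their place "T_tool_cam" (4x4, takes a point from camera to tool coordinates, whose origin is the TCP and whose axes are the tool frame's). Camera axes: x right, y up, looking along -z (the intrinsics and any distortion apply to the point x, -y, -z); pixel columns grow to the right and rows downward; lengths in m; the calibration is good to about 2 mm. The wrist camera is an equidistant fisheye: a pixel r from the principal point sees the ray r / f radians off the axis. A picture is of the moment at which its call begins: read the wrist's pose just before it.
- manip.hand_in(): hands the job in, once; it reports no verdict.
Trained networks look in a picture, given as the dict that the camera call returned (one of the last four; its "shot" number tells which), for a name from the list of things; names that differ only in an ending like _2 or _b are one class to them, and where a whole thing is asked for, a point or a joint stands for the part that bears it (a point fixed in the world has none). Each returns a list of dicts, best first, with "score" (0 to 1); they miss things now and then, are a little off and sometimes report something else, mostly with a low value. They report only what shows in the picture. A call takes as long as a camera call.
- manip.spot_in(picture, name): "box" ([left, top, right, bottom] in pixels, round what is visible of it).
The state is a dict: "time": time; "q": joint angles; "dq": joint speeds; "joint_efforts": joint torques, N m; "eef_pos": TCP position; "tool_rot": TCP orientation; "force": force on the tool from outside, world axes, zero at the start; "ft_torque": the same for the moment, N m; "opening": finger opening in m.
Only numpy, scipy, OpenCV 4.12 (cv2) and the standard library are available. Lean on these libraries where they do the work, as an engineer would, in place of code of your own. Each camera call takes 0.05 s, during which the arm holds its last target.

## Task

On the flat bed of the bench jig an aluminium profile bar lies askew. Slide the bar back over the bed, without lifting it off, until its whole long side lies flush and parallel against the jig's fixed rail; then swing the hinged keeper strip at the jig's front fully up, so that it stands upright and shuts the bar in. Leave the petri dish, the roll of tape and the screwdriver beside the jig where they are.

Things in the scene. Friction and masses are not known exactly. Their poses are not given: they have to be found in the camera images.
- jig: Fixed bench jig: dark steel bed 190 (x, from -105 to +85) x 270 (y, +-135) x 12 mm, turned up to 0.42 rad. Origin: on the worktop, under the bed. Its x points from the front (keeper, robot side) to the rail, y along the rail, z up. Two cheeks, 12 x 8 mm, 29 mm high above the bed, flank the keeper at x -99, y +-129 mm.
- bar: Loose aluminium profile bar, 30 (its x) x 180 (its y) x 20 mm high, dark groove along its top, 0.2 to 0.35 kg, flat on the bed, up to 0.32 rad askew, 8 mm or more off the rail. Origin: centre of its underside; its +x side faces the rail. Flush, its origin is at x +43 mm in the jig's frame.
- bar_left (a point): Point on the bar at its +y end, on the long side that must meet the rail, half-way up the bar (in the bar's frame x +15, y +90, z +10 mm).
- bar_right (a point): The same at the bar's -y end (x +15, y -90, z +10 mm).
- keeper (a joint): Keeper angle, rad: 0 = upright at its stop (shut), up to 0.65 = leaning out towards the robot; starts at 0.4 to 0.62. An aluminium strip 244 mm long along the jig's y, 4 to 7 mm thick, reaching 47 mm from its hinge. It stays where it is left; about 3 N at its upper edge moves it: pushing its outer side towards the rail swings it up.
- keeper_hinge (a point): Middle of the keeper's hinge axis, at x -99, y 0, z +17 mm in the jig's frame; the axis is parallel to the jig's y.
- keeper_edge (a point): Middle of the keeper's upper edge, 47 mm from the hinge axis; moves with it. Here a solid tab, 50 mm wide along y, 4 mm thick, stands out 12 mm to the keeper's front.
- dish: White petri dish, 62 mm across, 15 mm high, standing on the worktop 185 to 200 mm to the right (-y) of the jig's middle; origin: centre of its underside. To be left alone.
- tape: Roll of tape, 66 mm across, 19 mm high, lying on the worktop beside the jig's back right corner; origin: centre of its underside. To be left alone.
- driver: Small screwdriver, 121 mm long, 12 mm thick, lying on the worktop behind the jig, roughly along the rail; origin: centre of its underside. To be left alone.
- rail_face (a point): Middle of the front face of the steel rail, 11 mm above the bed, at x +58 mm in the jig's frame: the face the bar must meet; it looks to the jig's -x. The rail is 260 mm long along y, 16 mm wide, 22 mm high above the bed.

How it is judged:
On the way, in this order (a step that is already met when the one before it is completed fails the run):
1. the bar lies flush and parallel against the rail, both ends within 3 mm of it (x of each of bar_left, bar_right in the frame of jig above 0.055 m), for 0.2 s.
2. the keeper is swung fully up (value of joint keeper below 0.08 rad), for 0.2 s.
At the end, for the whole second after the job is handed in: The bar lies flat on the bed, at rest, both ends of its long side within 3 mm of the rail, its middle within 50 mm of the rail's middle along the rail; the keeper stands upright (within 0.08 rad of its stop) (all of step 1 and x of bar in the frame of jig below 0.046 m and y of bar in the frame of jig between -0.05 and 0.05 m and angle between bar's own z axis and vertical below 0.05 rad and linear speed of bar below 0.01 m/s and value of joint keeper below 0.08 rad); the robot touches nothing.
It fails at once if the bar is lifted more than 10 mm off the bed (z of bar in the frame of jig above 0.022 m).
It fails at once if the petri dish is moved more than 15 mm (distance of dish from where it was at the start of the episode above 0.015 m).
It fails at once if the roll of tape is moved more than 15 mm (distance of tape from where it was at the start of the episode above 0.015 m).
It fails at once if the screwdriver is moved more than 15 mm (distance of driver from where it was at the start of the episode above 0.015 m).
It also fails if it takes over 48 s, if anything falls off the work surface, if the arm or the gripper's body presses on something with over 40 N, if the wrist force passes 120 N, or if a joint passes its speed limit or range.

## Working session

There is one attempt and no reset: what is moved stays moved. The work goes in short steps, Python scripts to look and compute and a tool call to move; the robot and the scene stay as the last step left them, time stands still between calls to the robot, and variables do not carry over. Pictures are saved under pics/ and viewed, and the job is handed in when it is done.

Besides the shell and the picture viewer there is one more tool, called by a JSON object that holds its "method" and its "body". step_arm: Moves the arm, as the interface text tells. Its arguments: {"type":"object","properties":{"motion":{"type":"array"},"gripper":{"type":"number"},"newtons":{"type":"number"}},"required":["motion"]}

```bash
mkdir -p pics; cat > h.py <<'E'
import numpy as np, cv2
from scipy.spatial.transform import Rotation as R
from rig import manip
def pts(f):
    z=f["range_z"]; h,w=z.shape
    u,v=np.meshgrid(np.arange(w),np.arange(h))
    P=np.stack([(u-f["cx"])/f["fx"]*z,-(v-f["cy"])/f["fy"]*z,-z],-1)
    o=np.array(f["orientation"],float)
    M=o if o.shape==(3,3) else R.from_rotvec(o).as_matrix() if o.size==3 else R.from_quat(o).as_matrix()
    return P@M.T+np.array(f["eye"])
E
python3 - <<'E'
from h import *
print(manip.state())
for n in("top","scene"):
    f=manip.grab_frame(n); cv2.imwrite(f"pics/{n}0.png",f["color"])
    print(n,f["eye"],f["orientation"],f["fx"],f["fy"],f["cx"],f["cy"],[k for k in f])
    for t in("jig","bar","keeper","dish","tape","driver"):
        print(t,[(np.round(d["box"]),round(d["score"],2)) for d in manip.spot_in(f,t)[:2]])
    np.save(f"{n}0.npy",pts(f))
E
```

```text
{'time': 0.0, 'q': array([ 1.08500497e+00,  4.23848489e-01,  1.63069395e+00, -4.65350265e-05,
        1.08861554e+00, -1.90040988e-02]), 'dq': array([-0.00081671, -0.00019752,  0.0003736 , -0.0010034 , -0.00112772,
       -0.0009291 ]), 'joint_efforts': array([ 3.30855088e-03, -5.57377732e+01, -2.81755525e+01,  8.33406739e-05,
        7.08200707e-03,  3.80034214e-05]), 'eef_pos': array([0.28100147, 0.55766678, 0.24153936]), 'tool_rot': array([ 0.36480342,  1.53998611, -0.36721854]), 'force': array([ 0.34211412,  0.91232245, -1.04396205]), 'ft_torque': array([-0.01640373,  0.01336476, -0.00207958]), 'opening': 0.08555554412382704}
top [ 0.49454645 -0.15594268  1.04906908] [ 0.07874902 -0.12873305 -1.55227517] 498.0508754542687 498.0508754542687 283.66616664555374 209.6423366990711 ['color', 'range_z', 'fx', 'fy', 'cx', 'cy', 'eye', 'orientation', 'shot']
jig [(array([203., 185., 340., 294.]), 0.61), (array([205., 270., 328., 297.]), 0.21)]
bar [(array([233., 207., 322., 248.]), 0.55)]
keeper [(array([204., 267., 329., 298.]), 0.76), (array([249., 176., 303., 184.]), 0.72)]
dish [(array([352., 234., 380., 266.]), 0.91)]
tape [(array([349., 188., 383., 220.]), 0.69)]
driver [(array([272., 176., 302., 184.]), 0.71)]
scene [ 0.03223191 -0.52893506  0.71057928] [ 0.72436779 -0.39471946 -0.99355406] 456.2540835184752 456.2540835184752 284.1959814837137 206.45457734865917 ['color', 'range_z', 'fx', 'fy', 'cx', 'cy', 'eye', 'orientation', 'shot']
jig [(array([192., 169., 352., 282.]), 0.71)]
bar [(array([244., 188., 314., 245.]), 0.73)]
keeper [(array([189., 220., 298., 276.]), 0.69)]
dish [(array([338., 254., 367., 284.]), 0.73)]
tape [(array([355., 224., 390., 250.]), 0.58)]
driver [(array([297., 190., 328., 201.]), 0.54)]
```

```bash
python3 - <<'E'
import cv2
a=cv2.imread("pics/top0.png")[160:310,180:400]
cv2.imwrite("pics/top0c.png",cv2.resize(a,None,fx=3.6,fy=3.6,interpolation=cv2.INTER_CUBIC))
a=cv2.imread("pics/scene0.png")[150:300,180:400]
cv2.imwrite("pics/scene0c.png",cv2.resize(a,None,fx=3.6,fy=3.6,interpolation=cv2.INTER_CUBIC))
E
```

```text
(no output)
```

View pics/top0c.png

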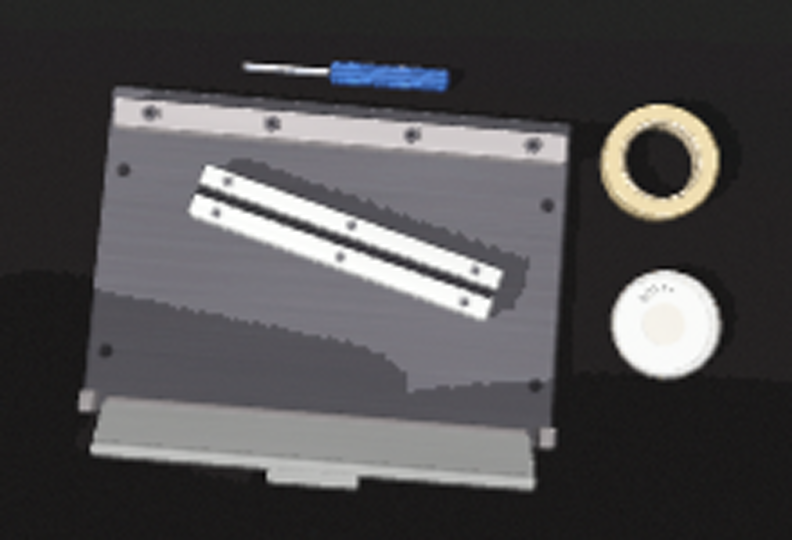

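View pics/scene0c.png

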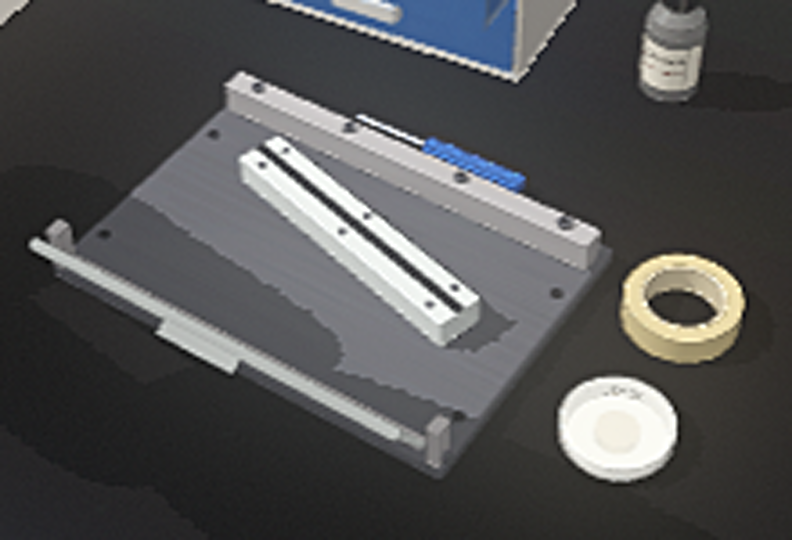

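View pics/top0.png

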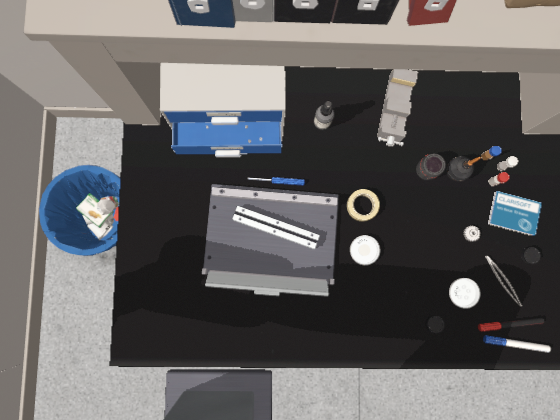

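The crops show the rail at the top, running from about (115,110) to (568,147). The bar lies askew from (200,190) to (490,295), with its right end farther from the rail. The keeper leans toward the robot, with its tab at (312,478). Next I'll turn these pixels into world positions.

```bash
cat > meas.py <<'E'
from h import *
import sys
def ray_at(f,uv,z):
    uv=np.atleast_2d(np.array(uv,float))
    d=np.stack([(uv[:,0]-f["cx"])/f["fx"],-(uv[:,1]-f["cy"])/f["fy"],-np.ones(len(uv))],-1)
    d=d@R.from_rotvec(f["orientation"]).as_matrix().T
    e=np.array(f["eye"]); s=(z-e[2])/d[:,2]
    return e+d*s[:,None]
E
python3 - <<'E'
from meas import *
f=manip.grab_frame("top"); P=pts(f)
c=lambda x,y:(180+(x+.5)/3.6-.5,160+(y+.5)/3.6-.5)
for n,z,l in (("rail top",.034,[(115,97),(568,130),(566,162),(113,126)]),("bar top",.032,[(207,165),(503,270),(487,320),(190,212)]),("bed",.012,[(571,127),(553,430),(85,400)]),
  ("cheeks",.041,[(88,401),(547,438)]),("tape",.019,[(660,162)]),("dish",.015,[(667,323)]),("driver",.008,[(243,66),(448,78)])):
    uv=[c(*p) for p in l]; Q=ray_at(f,uv,z)
    print(n); print(np.round(Q,4).tolist())
for p in [(300,140),(340,240),(250,350),(312,430),(312,450),(312,478),(110,450),(520,480),(300,110),(50,20)]:
    u,v=c(*p); print(p,np.round(P[int(round(v)),int(round(u))],4))
g=f["color"].astype(int); 
# bar: bright, z about .032
s=g.sum(2); m=np.zeros(s.shape,np.uint8); m[200:252,228:326]=(s[200:252,228:326]>480); 
n,lab,st,ce=cv2.connectedComponentsWithStats(m); print(st)
m2=(lab>0).astype(np.uint8); v,u=np.nonzero(m2); r=cv2.minAreaRect(np.stack([u,v],1).astype(np.float32)); print(r)
Q=ray_at(f,cv2.boxPoints(r),.032); print(np.round(Q,4)); print(Q.mean(0))
E
```

```text
rail top
[[0.6752, -0.0382, 0.034], [0.6611, -0.2985, 0.034], [0.6424, -0.2973, 0.034], [0.6584, -0.0377, 0.034]]
bar top
[[0.6372, -0.0916, 0.032], [0.5799, -0.2615, 0.032], [0.5513, -0.2525, 0.032], [0.61, -0.0827, 0.032]]
bed
[[0.6665, -0.3033, 0.012], [0.4898, -0.2928, 0.012], [0.5032, -0.0244, 0.012]]
cheeks
[[0.5024, -0.0297, 0.041], [0.4855, -0.2856, 0.041]]
tape
[[0.6456, -0.3545, 0.019]]
dish
[[0.5521, -0.3586, 0.015]]
driver
[[0.6999, -0.1098, 0.008], [0.6951, -0.2309, 0.008]]
(300, 140) [ 0.6529 -0.1444  0.0241]
(340, 240) [ 0.5963 -0.1682  0.0295]
(250, 350) [ 0.5328 -0.1176  0.0114]
(312, 430) [ 0.4882 -0.1537  0.0309]
(312, 450) [ 0.4765 -0.154   0.0454]
(312, 478) [ 0.4629 -0.1542  0.0521]
(110, 450) [ 0.4752 -0.0438  0.0531]
(520, 480) [ 0.4627 -0.2683  0.0598]
(300, 110) [ 0.6738 -0.1439  0.0131]
(50, 20) [0.7271 0.0045 0.0013]
[[     0      0    560    420 234042]
 [   282    200     44      4    110]
 [   235    206     84     34    494]
 [   232    214     85     35    554]]
((280.54998779296875, 211.34999084472656), (87.91132354736328, 49.647762298583984), 18.434947967529297)
[[ 0.6049 -0.0799  0.032 ]
 [ 0.7037 -0.1097  0.032 ]
 [ 0.6486 -0.2835  0.032 ]
 [ 0.5507 -0.2515  0.032 ]]
[ 0.62698714 -0.18115658  0.032     ]
```

```bash
cat > mv.py <<'E'
from h import *
O=np.array([0.5926,-0.164,0.]); YAW=-0.06
J=R.from_euler('z',YAW).as_matrix()
def target_rot():  # tool x down, y along +-jig y
    c=[]
    for s in (1,-1):
        x=np.array([0,0,-1.]); y=s*J[:,1]; c.append(np.stack([x,y,np.cross(x,y)],1))
    return c
def jig(p): return J.T@(np.array(p)-O)
def info():
    s=manip.state(); T=R.from_rotvec(s["tool_rot"]).as_matrix()
    print("t",s["time"],"tcp jig mm",np.round(jig(s["eef_pos"])*1e3,1),"F",np.round(s["force"],1),"open",round(s["opening"],4),"q",np.round(s["q"],2))
    print("tool axes in jig\n",np.round(J.T@T,3)); return s,T
def delta(pj): # shift in tool cm to jig point (m), and turns
    s,T=info(); w=O+J@np.array(pj)
    print("shift cm",np.round(T.T@(w-s["eef_pos"])*100,2))
    for C in target_rot(): print("turn deg",np.round(np.degrees(R.from_matrix(T.T@C).as_rotvec()),1))
E
python3 - <<'E'
from mv import *
print(manip.finger_overhang)
delta([-.058,-.008,.20]); delta([-.058,-.008,.03])
E
```

```text
0.011
t 0.75 tcp jig mm [-354.1  702.1  242.3] F [-0.3 -0.6 -0.3] open 0.0854 q [ 1.09  0.42  1.63 -0.    1.09 -0.02]
tool axes in jig
 [[ 0.     0.396  0.918]
 [-0.     0.918 -0.396]
 [-1.    -0.     0.   ]]
shift cm [  4.23 -53.5   55.29]
turn deg [-23.3   0.    0. ]
turn deg [156.7   0.   -0. ]
t 0.75 tcp jig mm [-354.1  702.1  242.3] F [-0.3 -0.6 -0.3] open 0.0854 q [ 1.09  0.42  1.63 -0.    1.09 -0.02]
tool axes in jig
 [[ 0.     0.396  0.918]
 [-0.     0.918 -0.396]
 [-1.    -0.     0.   ]]
shift cm [ 21.23 -53.5   55.29]
turn deg [-23.3   0.    0. ]
turn deg [156.7   0.   -0. ]
```

{"method": "step_arm", "body": {"motion": [[0,-4,4,-2,0,0],[0.5,-8,8,-4,0,0],[1,-12,12,-7,0,0],[1.5,-16,16,-9,0,0],[2,-20,20,-12,0,0],[2.5,-24,24,-14,0,0],[3,-28,28.5,-16,0,0],[3,-32,32.5,-18,0,0],[3.5,-36,36.5,-21,0,0],[4,-40,41,-23.3,0,0]], "gripper": 100}}

```text
time: 2.0
eef_pos: [0.4679, 0.0146, 0.2026]
tool_rot: [0.046, 1.569, -0.046]
force: [0.6, 0.7, -0.4]
opening: 0.0852
```

```bash
python3 - <<'E'
from mv import *
delta([-.058,-.008,.10])
E
```

```text
t 2.0 tcp jig mm [-135.2  170.8  202.6] F [ 0.6  0.7 -0.4] open 0.0852 q [ 0.01  0.25  2.    0.    0.89 -1.51]
tool axes in jig
 [[ 0.001 -0.001  1.   ]
 [ 0.     1.     0.001]
 [-1.     0.     0.001]]
shift cm [ 10.27 -17.89   7.69]
turn deg [ 0.1  0.1 -0. ]
turn deg [-1.799e+02  0.000e+00  1.000e-01]
```

{"method": "step_arm", "body": {"motion": [[0,-4,2,0,0,0],[0,-8,4,0,0,0],[0,-12,6,0,0,0],[0,-16,7.7,0,0,0],[2,-17.9,7.7,0,0,0],[5,-17.9,7.7,0,0,0],[7,-17.9,7.7,0,0,0],[9,-17.9,7.7,0,0,0],[10,-17.9,7.7,0,0,0],[10,-17.9,7.7,0,0,0]]}}

```text
time: 3.25
eef_pos: [0.5325, -0.1663, 0.1013]
tool_rot: [0.048, 1.573, -0.046]
force: [0.5, 0.5, 1.1]
opening: 0.0855
```

```bash
python3 - <<'E'
from mv import *
delta([-.058,-.008,.03])
f=manip.grab_frame("wrist"); print(f["T_tool_cam"],f["fx"],f["cx"],f["cy"])
cv2.imwrite("pics/w1.png",f["color"])
z=f["range_z"]; print(np.round(z[::30,::40],3))
f=manip.grab_frame("scene"); cv2.imwrite("pics/s1.png",cv2.resize(f["color"][120:300,160:400],None,fx=3.3,fy=3.3,interpolation=cv2.INTER_CUBIC))
E
```

```text
t 3.25 tcp jig mm [-59.9  -5.9 101.3] F [0.5 0.5 1.1] open 0.0855 q [-0.32  0.53  1.86  0.    0.75 -1.84]
tool axes in jig
 [[-0.002 -0.     1.   ]
 [ 0.001  1.     0.   ]
 [-1.     0.001 -0.002]]
shift cm [ 7.13 -0.21  0.21]
turn deg [ 0.  -0.1 -0. ]
turn deg [-1.8e+02  1.0e-01 -2.0e-01]
[[ 9.41071539e-04  3.20565873e-01 -9.47225757e-01 -1.31843711e-01]
 [ 9.99999551e-01 -4.09262207e-04  8.54997463e-04  3.06201377e-04]
 [-1.13580695e-04 -9.47226136e-01 -3.20566115e-01 -8.22965229e-02]
 [ 0.00000000e+00  0.00000000e+00  0.00000000e+00  1.00000000e+00]] 325.19226210127806 276.8584668707342 205.1479894109929
[[0.181 0.186 0.19  0.194 0.197 0.197 0.198 0.198 0.197 0.197 0.195 0.194
  0.19  0.186]
 [0.192 0.195 0.198 0.2   0.203 0.203 0.204 0.204 0.205 0.204 0.203 0.201
  0.199 0.195]
 [0.2   0.204 0.207 0.209 0.21  0.211 0.212 0.213 0.212 0.211 0.21  0.209
  0.207 0.204]
 [0.21  0.212 0.215 0.218 0.217 0.22  0.219 0.219 0.219 0.219 0.217 0.217
  0.216 0.213]
 [0.22  0.221 0.223 0.224 0.225 0.225 0.225 0.175 0.176 0.225 0.224 0.224
  0.222 0.222]
 [0.227 0.23  0.231 0.189 0.191 0.194 0.195 0.195 0.194 0.193 0.19  0.188
  0.231 0.229]
 [0.238 0.238 0.24  0.227 0.228 0.227 0.227 0.227 0.228 0.227 0.227 0.227
  0.239 0.238]
 [0.248 0.247 0.248 0.235 0.235 0.235 0.235 0.235 0.235 0.234 0.236 0.235
  0.248 0.249]
 [0.257 0.242 0.24  0.255 0.242 0.242 0.242 0.241 0.242 0.242 0.243 0.243
  0.257 0.257]
 [0.271 0.    0.249 0.266 0.228 0.228 0.237 0.251 0.251 0.25  0.251 0.266
  0.267 0.268]
 [0.284 0.281 0.273 0.277 0.115 0.259 0.235 0.235 0.237 0.241 0.115 0.276
  0.278 0.282]
 [0.301 0.297 0.092 0.103 0.    0.271 0.27  0.269 0.271 0.246 0.098 0.102
  0.091 0.298]
 [0.281 0.304 0.078 0.1   0.079 0.256 0.089 0.253 0.089 0.256 0.078 0.098
  0.078 0.316]
 [0.354 0.065 0.073 0.322 0.069 0.07  0.076 0.078 0.077 0.069 0.085 0.318
  0.07  0.063]]
```

View pics/w1.png

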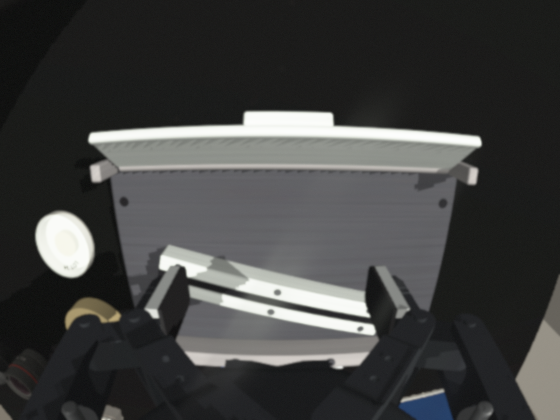

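View pics/s1.png

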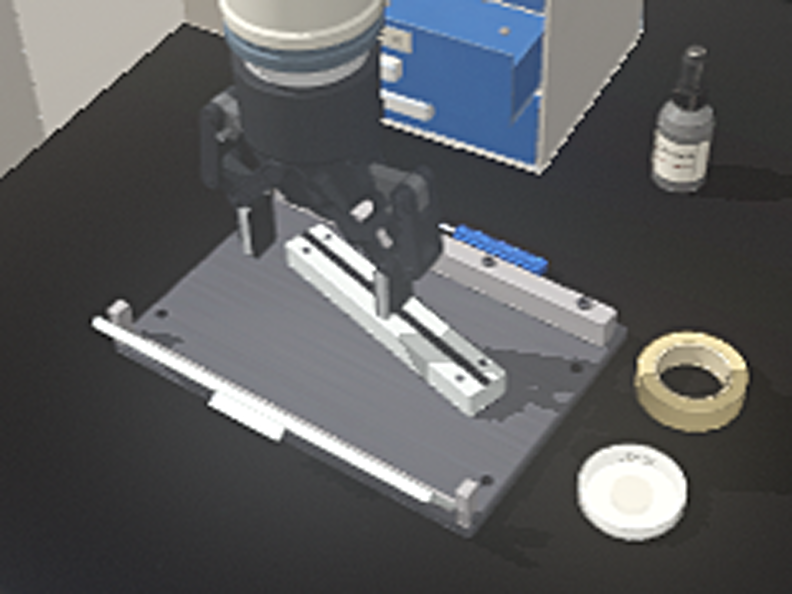

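The wrist view shows the fingers open on either side, with tips near (175,275) and (385,275). The bar and the leaning keeper are both visible too. Next I'll measure where the tips are in the tool frame.

```bash
cat >> mv.py <<'E'
def wpts(f):
    z=f["range_z"]; h,w=z.shape; u,v=np.meshgrid(np.arange(w),np.arange(h))
    a=(u-f["cx"])/f["fx"]; b=(v-f["cy"])/f["fy"]; th=np.hypot(a,b); k=np.where(th>1e-6,np.tan(th)/np.maximum(th,1e-9),1)
    P=np.stack([a*k*z,-b*k*z,-z],-1); T=np.array(f["T_tool_cam"])
    return P@T[:3,:3].T+T[:3,3]
E
python3 - <<'E'
from mv import *
s=manip.state(); f=manip.grab_frame("wrist"); P=wpts(f)
for (a,b,c,d) in ((255,330,140,192),(255,330,360,415)):
    Q=P[a:b,c:d].reshape(-1,3); z=f["range_z"][a:b,c:d].ravel(); Q=Q[(z>0.03)&(z<.17)]
    print(len(Q), np.round(np.percentile(Q,[0,2,50,98,100],axis=0)*1e3,1))
T=R.from_rotvec(s["tool_rot"]).as_matrix()
W=P@T.T+s["eef_pos"]; Jp=(W-O)@J
for p in ((280,290),(280,297),(300,185),(160,250),(285,120),(100,137),(470,142)): print(p,np.round(Jp[p[1],p[0]]*1e3,1))
E
```

```text
2542 [[-53.6 -56.5 -13.2]
 [-51.8 -55.1 -12.2]
 [-26.7 -43.   -7.4]
 [ -4.9 -41.9   9.2]
 [ -1.6 -38.6  12. ]]
2549 [[-53.8  39.2 -13.6]
 [-51.5  42.3 -12.2]
 [-26.8  43.5  -7.5]
 [ -4.8  55.5   9.4]
 [ -1.7  56.8  11.8]]
(280, 290) [-7.  -3.9 33.1]
(280, 297) [ 0.2 -3.8 31.9]
(300, 185) [-80.9  10.2  12.3]
(160, 250) [-28.4 -99.2  13.1]
(285, 120) [-129.3   -1.7   53.3]
(100, 137) [-124.5 -112.1   58.3]
(470, 142) [-122.2  113.5   56.5]
```

{"method": "step_arm", "body": {"motion": [[2,-0.2,0.2,0,0,0],[4,-0.2,0.2,0,0,0],[6,-0.2,0.2,0,0,0],[7.5,-0.2,0.2,0,0,0],[8.4,-0.2,0.2,0,0,0],[8.4,-0.2,0.6,0,0,0],[8.4,-0.2,1.2,0,0,0],[8.4,-0.2,1.8,0,0,0],[8.4,-0.2,2.4,0,0,0],[8.4,-0.2,3.0,0,0,0]]}}

```text
time: 4.65
eef_pos: [0.5634, -0.1707, 0.0185]
tool_rot: [0.047, 1.571, -0.047]
force: [-1.7, -0.8, 1.3]
opening: 0.0855
```

```bash
python3 - <<'E'
from mv import *
info()
f=manip.grab_frame("wrist"); cv2.imwrite("pics/w2.png",f["color"])
f=manip.grab_frame("scene"); cv2.imwrite("pics/s2.png",cv2.resize(f["color"][120:300,160:400],None,fx=3.3,fy=3.3,interpolation=cv2.INTER_CUBIC))
E
```

```text
t 4.65 tcp jig mm [-28.7  -8.5  18.5] F [-1.7 -0.8  1.3] open 0.0855 q [-0.31  0.7   1.8  -0.    0.64 -1.82]
tool axes in jig
 [[-0.  0.  1.]
 [ 0.  1. -0.]
 [-1.  0. -0.]]
```

View pics/w2.png

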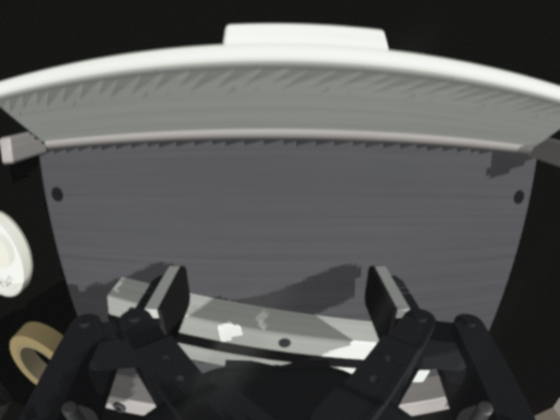

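View pics/s2.png

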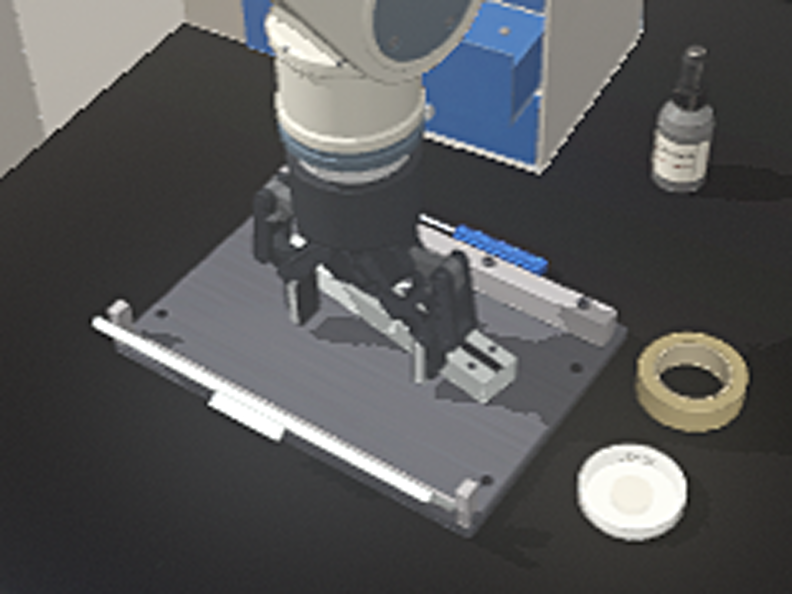

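The right finger now touches the bar and is turning it. I'll keep pushing toward the rail.

{"method": "step_arm", "body": {"motion": [[0,0,0.4,0,0,0],[0,0,0.8,0,0,0],[0,0,1.2,0,0,0],[0,0,1.6,0,0,0],[0,0,2.0,0,0,0],[0,0,2.4,0,0,0],[0,0,2.8,0,0,0],[0,0,3.2,0,0,0],[0,0,3.5,0,0,0],[0,0,3.7,0,0,0]]}}

```text
time: 6.0
eef_pos: [0.6004, -0.1729, 0.0183]
tool_rot: [0.047, 1.57, -0.047]
force: [-2.5, 0.8, 1.7]
opening: 0.0859
```

```bash
python3 - <<'E'
from mv import *
info()
f=manip.grab_frame("wrist"); cv2.imwrite("pics/w3.png",f["color"])
f=manip.grab_frame("scene"); cv2.imwrite("pics/s3.png",cv2.resize(f["color"][120:300,160:400],None,fx=3.3,fy=3.3,interpolation=cv2.INTER_CUBIC))
E
```

```text
t 6.0 tcp jig mm [ 8.3 -8.4 18.3] F [-2.5  0.8  1.7] open 0.0859 q [-0.3   0.73  1.72  0.    0.69 -1.81]
tool axes in jig
 [[-0.  0.  1.]
 [ 0.  1. -0.]
 [-1.  0. -0.]]
```

View pics/w3.png

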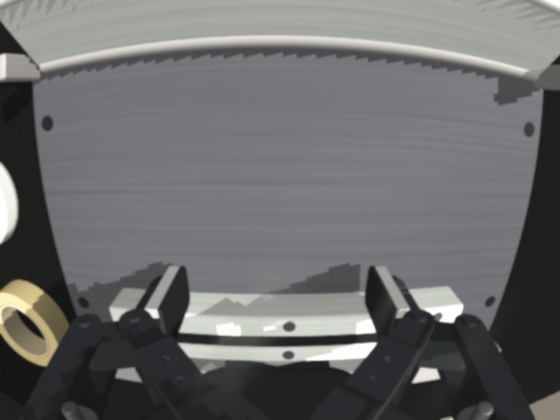

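View pics/s3.png

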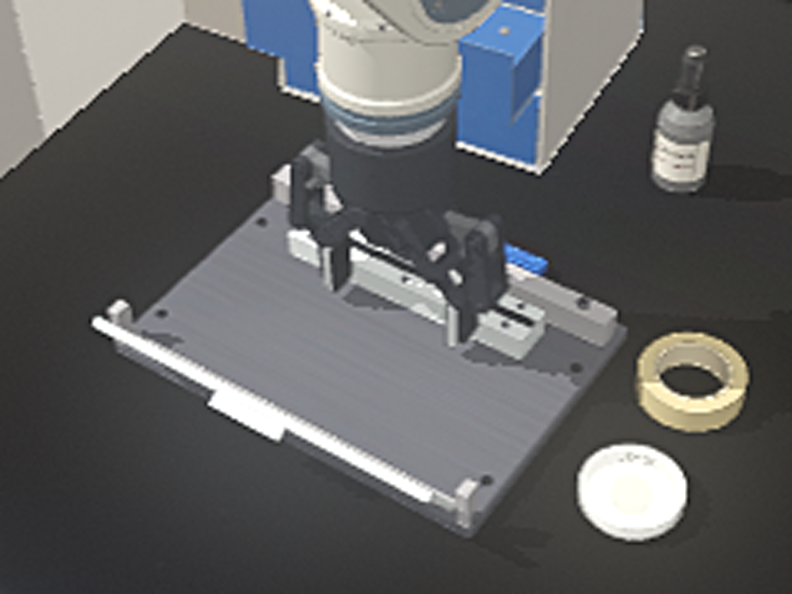

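The bar is now parallel to the rail and both fingers touch it. About 8–10 mm of gap remains, so I'll close it slowly.

{"method": "step_arm", "body": {"motion": [[0,0,0.15,0,0,0],[0,0,0.3,0,0,0],[0,0,0.4,0,0,0],[0,0,0.5,0,0,0],[0,0,0.6,0,0,0],[0,0,0.65,0,0,0],[0,0,0.7,0,0,0],[0,0,0.75,0,0,0],[0,0,0.8,0,0,0],[0,0,0.8,0,0,0]]}}

```text
time: 7.35
eef_pos: [0.6081, -0.1734, 0.0183]
tool_rot: [0.047, 1.57, -0.047]
force: [-3.3, 0.0, 1.3]
opening: 0.0851
```

```bash
python3 - <<'E'
from mv import *
info()
f=manip.grab_frame("wrist"); P=wpts(f); s=manip.state(); T=R.from_rotvec(s["tool_rot"]).as_matrix(); Jp=(P@T.T+s["eef_pos"]-O)@J
Q=Jp[260:400,:].reshape(-1,3); 
m=(Q[:,2]>.018)&(Q[:,2]<.040)&(Q[:,0]>.0)&(Q[:,0]<.08)
for y in range(-100,101,10):
    q=Q[m&(abs(Q[:,1]-y/1e3)<.004)]
    if len(q): print(y,len(q),np.round(np.percentile(q[:,0],[1,5,95,99])*1e3,1),np.round(np.median(q[:,2])*1e3,1))
f=manip.grab_frame("top"); cv2.imwrite("pics/t4.png",cv2.resize(f["color"][160:310,180:400],None,fx=3.6,fy=3.6,interpolation=cv2.INTER_CUBIC))
E
```

```text
t 7.35 tcp jig mm [16.1 -8.4 18.3] F [-3.3  0.   1.3] open 0.0851 q [-0.3   0.74  1.7  -0.    0.7  -1.81]
tool axes in jig
 [[-0.  0.  1.]
 [ 0.  1. -0.]
 [-1.  0. -0.]]
-100 4 [71.  71.  71.6 71.7] 34.6
-90 312 [26.3 26.7 70.7 71.7] 31.1
-80 188 [26.1 26.5 28.1 29. ] 25.9
-60 219 [ 4.9  5.1 46.6 48.5] 32.8
-50 1597 [ 5.   5.4 57.8 62.2] 32.2
-40 1126 [26.6 26.9 58.9 61.2] 32.2
-30 1002 [26.6 26.9 53.6 55.6] 32.1
-20 1023 [26.4 26.8 53.9 55.6] 32.1
-10 1080 [26.6 26.9 56.7 58. ] 32.1
0 1048 [26.5 26.8 54.5 57.6] 32.1
10 998 [26.6 26.9 53.4 55.4] 32.1
20 1072 [26.5 26.9 58.  59.4] 32.1
30 1146 [26.3 26.9 60.3 63.6] 32.2
40 443 [ 4.6  4.9 52.6 57. ] 32.4
50 54 [ 8.6  8.7 10.1 10.2] 34.8
60 70 [26.4 26.6 27.7 27.9] 24.7
70 355 [26.5 26.7 70.3 72.5] 29.3
80 425 [26.5 26.7 71.2 73.1] 31.5
90 27 [26.9 27.  32.  32.7] 28.9
```

View pics/t4.png

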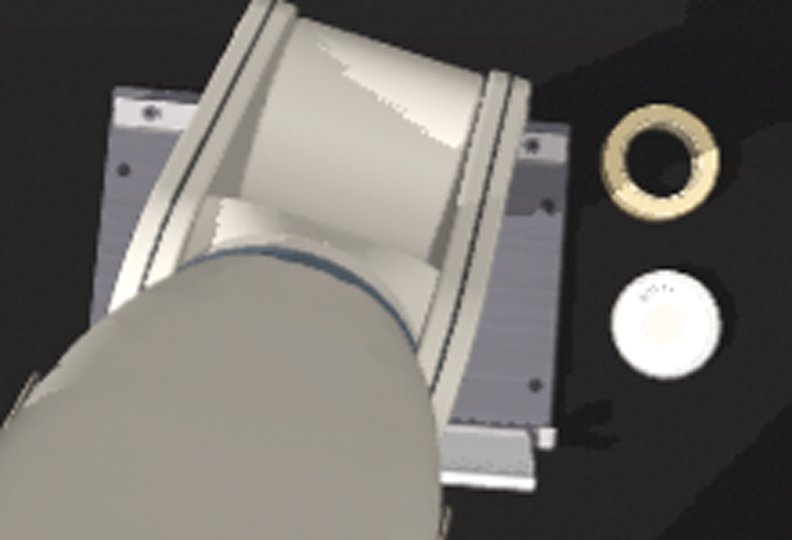

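Force is still only about 3 N, which is sliding friction, and the bar's front face is near x = 27 mm. I'll nudge it until the force rises.

{"method": "step_arm", "body": {"motion": [[0,0,0.03,0,0,0],[0,0,0.06,0,0,0],[0,0,0.09,0,0,0],[0,0,0.12,0,0,0],[0,0,0.15,0,0,0],[0,0,0.15,0,0,0],[0,0,0.18,0,0,0],[0,0,0.2,0,0,0],[0,0,0.2,0,0,0],[0,0,0.2,0,0,0]]}}

```text
time: 8.7
eef_pos: [0.6083, -0.1733, 0.0182]
tool_rot: [0.048, 1.574, -0.047]
force: [-8.8, 0.3, 7.1]
opening: 0.0854
```

{"method": "step_arm", "body": {"motion": [[0,0,0.03,0,0,0],[0,0,0.06,0,0,0],[0,0,0.1,0,0,0],[0,0,0.13,0,0,0],[0,0,0.15,0,0,0],[0,0,0.15,0,0,0],[0,0,0.15,0,0,0],[0,0,0.15,0,0,0],[0,0,0.15,0,0,0],[0,0,0.15,0,0,0]]}}

```text
time: 9.95
eef_pos: [0.6085, -0.1732, 0.0182]
tool_rot: [0.049, 1.577, -0.047]
force: [-14.1, 0.4, 11.0]
opening: 0.0854
```

```bash
python3 - <<'E'
from mv import *
s,T=info(); print(s["ft_torque"])
f=manip.grab_frame("wrist"); P=wpts(f); s=manip.state(); T=R.from_rotvec(s["tool_rot"]).as_matrix(); Jp=(P@T.T+s["eef_pos"]-O)@J
cv2.imwrite("pics/w5.png",f["color"])
Q=Jp[260:400,:].reshape(-1,3); 
m=(Q[:,2]>.018)&(Q[:,2]<.029)&(Q[:,0]>.02)&(Q[:,0]<.04)
for y in range(-100,101,10):
    q=Q[m&(abs(Q[:,1]-y/1e3)<.004)]
    if len(q): print(y,len(q),np.round(np.percentile(q[:,0],[5,50])*1e3,1))
f=manip.grab_frame("scene"); cv2.imwrite("pics/s5.png",cv2.resize(f["color"][120:300,160:400],None,fx=3.3,fy=3.3,interpolation=cv2.INTER_CUBIC))
E
```

```text
t 9.95 tcp jig mm [16.4 -8.3 18.2] F [-14.1   0.4  11. ] open 0.0854 q [-0.3   0.74  1.7  -0.    0.71 -1.8 ]
tool axes in jig
 [[-0.006  0.001  1.   ]
 [ 0.001  1.    -0.001]
 [-1.     0.001 -0.006]]
[-0.46102367  2.08301952 -0.67568687]
-90 125 [26.5 27.2]
-80 140 [26.6 27.3]
-50 194 [21.1 27.2]
-40 206 [26.7 27.4]
-30 224 [26.7 27.4]
-20 216 [26.9 27.4]
-10 217 [26.9 27.5]
0 220 [26.8 27.6]
10 222 [26.9 27.6]
20 209 [27.  27.6]
30 215 [27.1 27.8]
60 57 [27.1 27.7]
70 167 [27.2 27.8]
80 162 [27.1 27.9]
90 11 [27.9 28.4]
```

View pics/s5.png

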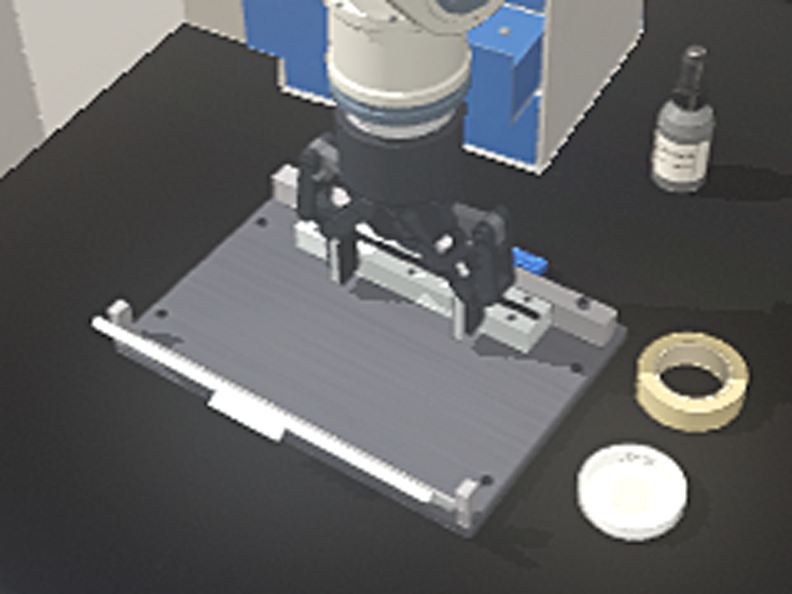

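View pics/w5.png

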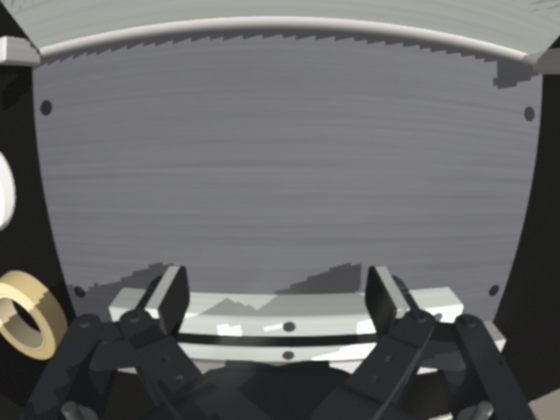

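The bar is flush: contact force is 14 N and its front face reads 27–28 mm along its whole length. Next I'll back off and rise, then move in front of the keeper.

{"method": "step_arm", "body": {"motion": [[0,0,-1,0,0,0],[0,0,-3,0,0,0],[-3,0,-4,0,0,0],[-7,0,-5,0,0,0],[-11,0,-6,0,0,0],[-11,0.4,-10,0,0,0],[-11,0.8,-14,0,0,0],[-11,0.8,-18,0,0,0],[-11,0.8,-20,0,0,0],[-11,0.8,-20,0,0,0]]}}

```text
time: 11.3
eef_pos: [0.4121, -0.1536, 0.1286]
tool_rot: [0.047, 1.569, -0.048]
force: [0.1, -0.8, -0.2]
opening: 0.0857
```

```bash
python3 - <<'E'
from mv import *
info()
f=manip.grab_frame("wrist"); P=wpts(f); s=manip.state(); T=R.from_rotvec(s["tool_rot"]).as_matrix(); Jp=(P@T.T+s["eef_pos"]-O)@J
cv2.imwrite("pics/w6.png",f["color"])
f=manip.grab_frame("scene"); cv2.imwrite("pics/s6.png",cv2.resize(f["color"][120:300,160:400],None,fx=3.3,fy=3.3,interpolation=cv2.INTER_CUBIC))
Pj=(pts(f)-O)@J
for n,X in(("wrist",Jp),("scene",Pj)):
    Q=X.reshape(-1,3)
    m=(Q[:,2]>.045)&(Q[:,2]<.07)&(abs(Q[:,1])<.12)&(Q[:,0]>-.16)&(Q[:,0]<-.07); q=Q[m]
    if len(q): print(n,len(q),np.round(np.percentile(q,[2,50,98],axis=0)*1e3,1))
    m=m&(Q[:,0]<np.percentile(q[:,0],1)+.004) if len(q) else m
    print("tab",np.round(np.percentile(Q[m],[0,50,100],axis=0)*1e3,1))
f=manip.grab_frame("top"); cv2.imwrite("pics/t6.png",cv2.resize(f["color"][160:310,180:400],None,fx=3.6,fy=3.6,interpolation=cv2.INTER_CUBIC))
E
```

```text
t 11.3 tcp jig mm [-180.8   -0.5  128.6] F [ 0.1 -0.8 -0.2] open 0.0857 q [-0.38  0.35  2.11  0.    0.69 -1.89]
tool axes in jig
 [[ 0.001  0.001  1.   ]
 [-0.     1.    -0.001]
 [-1.    -0.     0.001]]
wrist 2666 [[-133.8 -113.7   49.4]
 [-125.7    0.9   55.2]
 [-120.9  114.    57.9]]
tab [[-134.9  -24.8   48.1]
 [-132.3    0.5   50.8]
 [-130.1   25.2   54.1]]
scene 414 [[-133.8 -116.6   50.4]
 [-125.7  -19.5   56.6]
 [-120.5   94.3   59.9]]
tab [[-134.7  -24.4   48.2]
 [-132.3   -9.2   51.5]
 [-130.5   25.7   55.5]]
```

View pics/w6.png

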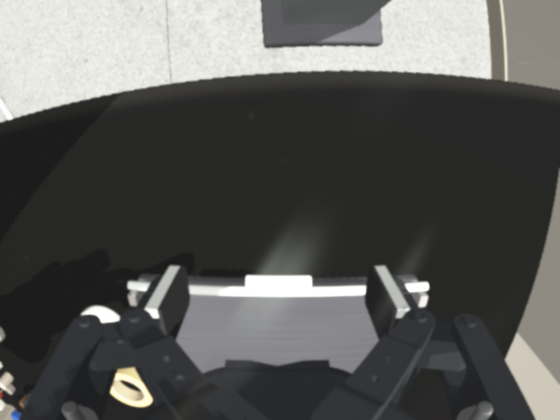

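View pics/s6.png

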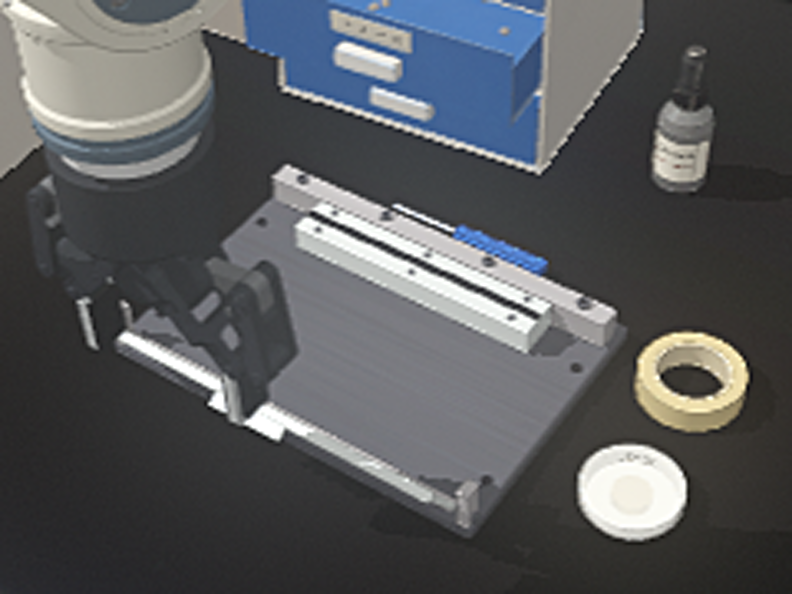

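View pics/t6.png

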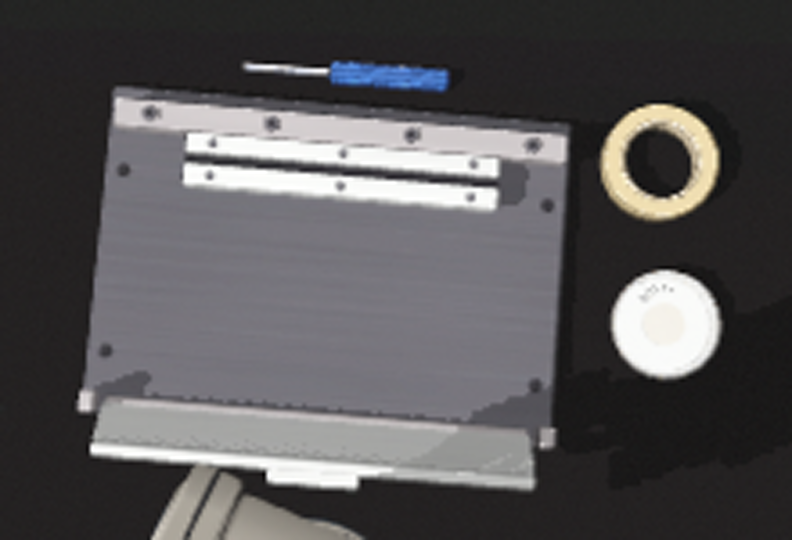

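The bar shows no gap at the rail, and the dish, tape and driver haven't moved. The tool is now in front of the keeper. I'll go down with one finger on each side of the tab and push.

{"method": "step_arm", "body": {"motion": [[3,0,0,0,0,0],[6,0,0,0,0,0],[8,0,0,0,0,0],[8.7,0,0,0,0,0],[8.7,0,1,0,0,0],[8.7,0,2,0,0,0],[8.7,0,3,0,0,0],[8.7,0,3.7,0,0,0],[8.7,0,4.2,0,0,0],[8.7,0,4.7,0,0,0]]}}

```text
time: 12.7
eef_pos: [0.4576, -0.1559, 0.0412]
tool_rot: [0.048, 1.574, -0.047]
force: [-6.3, -0.6, 4.7]
opening: 0.0856
```

```bash
python3 - <<'E'
from mv import *
info()
f=manip.grab_frame("wrist"); cv2.imwrite("pics/w7.png",f["color"])
f=manip.grab_frame("scene"); cv2.imwrite("pics/s7.png",cv2.resize(f["color"][120:300,160:400],None,fx=3.3,fy=3.3,interpolation=cv2.INTER_CUBIC))
E
```

```text
t 12.7 tcp jig mm [-135.3   -0.    41.2] F [-6.3 -0.6  4.7] open 0.0856 q [-0.35  0.57  2.04 -0.    0.54 -1.86]
tool axes in jig
 [[-0.004  0.001  1.   ]
 [ 0.001  1.    -0.   ]
 [-1.     0.001 -0.004]]
```

View pics/w7.png

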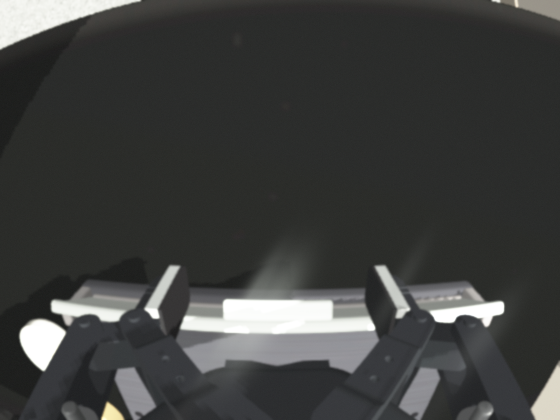

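View pics/s7.png

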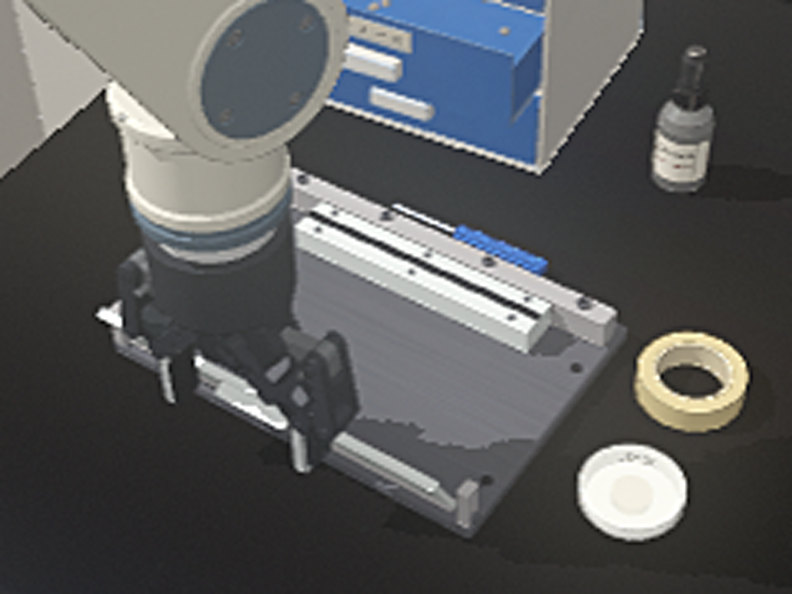

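Both fingers touch the keeper, one on each side of the tab, at 6 N. I'll push it up to its stop.

{"method": "step_arm", "body": {"motion": [[0,0,0.25,0,0,0],[0,0,0.5,0,0,0],[0,0,0.75,0,0,0],[0,0,1.0,0,0,0],[0,0,1.2,0,0,0],[0,0,1.4,0,0,0],[0,0,1.6,0,0,0],[0,0,1.7,0,0,0],[0,0,1.8,0,0,0],[0,0,1.8,0,0,0]]}}

```text
time: 14.05
eef_pos: [0.4776, -0.1575, 0.0413]
tool_rot: [0.047, 1.57, -0.047]
force: [-1.5, -0.4, 1.3]
opening: 0.0857
```

```bash
python3 - <<'E'
from mv import *
info()
E
```

```text
t 14.05 tcp jig mm [-115.2   -0.4   41.3] F [-1.5 -0.4  1.3] open 0.0857 q [-0.34  0.58  2.    0.    0.56 -1.85]
tool axes in jig
 [[ 0.  0.  1.]
 [-0.  1. -0.]
 [-1. -0.  0.]]
```

{"method": "step_arm", "body": {"motion": [[0,0,0.05,0,0,0],[0,0,0.1,0,0,0],[0,0,0.15,0,0,0],[0,0,0.2,0,0,0],[0,0,0.25,0,0,0],[0,0,0.3,0,0,0],[0,0,0.3,0,0,0],[0,0,0.3,0,0,0],[0,0,0.3,0,0,0],[0,0,0.3,0,0,0]]}}

```text
time: 15.3
eef_pos: [0.4787, -0.1575, 0.0412]
tool_rot: [0.048, 1.573, -0.047]
force: [-7.6, -1.0, 6.3]
opening: 0.0856
```

```bash
python3 - <<'E'
from mv import *
info()
f=manip.grab_frame("wrist"); cv2.imwrite("pics/w8.png",f["color"])
f=manip.grab_frame("scene"); cv2.imwrite("pics/s8.png",cv2.resize(f["color"][120:300,160:400],None,fx=3.3,fy=3.3,interpolation=cv2.INTER_CUBIC))
E
```

```text
t 15.3 tcp jig mm [-114.    -0.3   41.2] F [-7.6 -1.   6.3] open 0.0856 q [-0.34  0.58  1.99 -0.    0.57 -1.85]
tool axes in jig
 [[-0.003  0.001  1.   ]
 [ 0.001  1.    -0.001]
 [-1.     0.001 -0.003]]
```

View pics/s8.png

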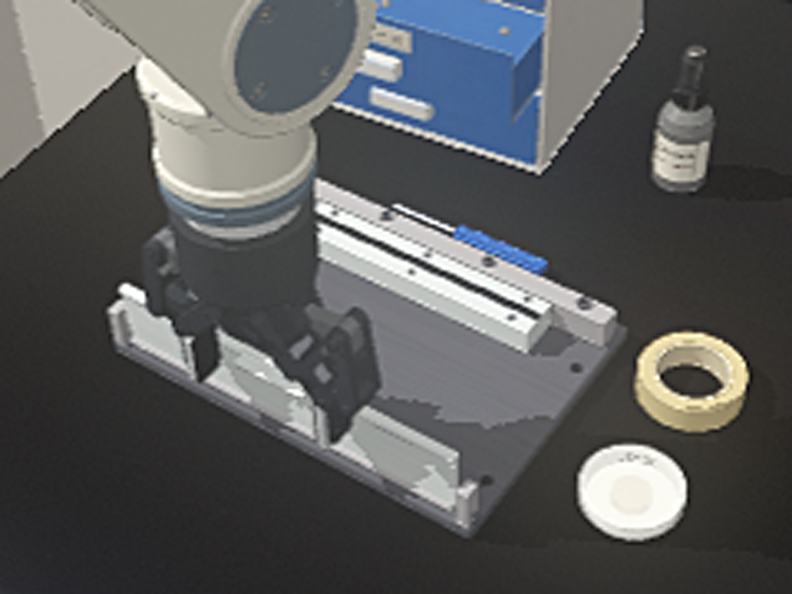

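View pics/w8.png

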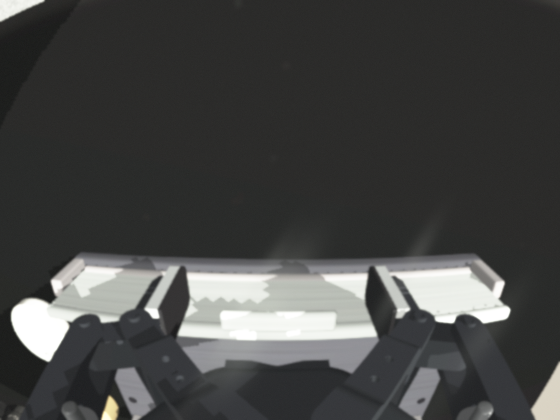

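{"method": "step_arm", "body": {"motion": [[0,0,0.05,0,0,0],[0,0,0.1,0,0,0],[0,0,0.15,0,0,0],[0,0,0.2,0,0,0],[0,0,0.2,0,0,0],[0,0,0.2,0,0,0],[0,0,0.2,0,0,0],[0,0,0.2,0,0,0],[0,0,0.2,0,0,0],[0,0,0.2,0,0,0]]}}

```text
time: 16.65
eef_pos: [0.4789, -0.1574, 0.0411]
tool_rot: [0.049, 1.577, -0.047]
force: [-14.1, -3.6, 11.2]
opening: 0.0856
```

The force rose to 14 N with only 0.2 mm of motion, so the keeper is at its stop. I'll retreat and check.

{"method": "step_arm", "body": {"motion": [[0,0,-0.3,0,0,0],[0,0,-0.8,0,0,0],[0,0,-2,0,0,0],[0,0,-4,0,0,0],[0,0,-6,0,0,0],[-4,0,-6,0,0,0],[-8,0,-6,0,0,0],[-12,2,-6,0,0,0],[-15,6,-6,0,0,0],[-15,10,-6,0,0,0]]}}

```text
time: 17.9
eef_pos: [0.4298, -0.0537, 0.1936]
tool_rot: [0.047, 1.565, -0.048]
force: [0.3, 0.5, -0.7]
opening: 0.0854
```

```bash
python3 - <<'E'
from mv import *
info()
for n in("scene","top"):
    f=manip.grab_frame(n); P=(pts(f)-O)@J
    cv2.imwrite(f"pics/{n}9.png",cv2.resize(f["color"][130:310,170:400],None,fx=3.3,fy=3.3,interpolation=cv2.INTER_CUBIC))
    Q=P.reshape(-1,3); m=(Q[:,0]>-.15)&(Q[:,0]<-.07)&(abs(Q[:,1])<.12)
    for lo in (.025,.035,.045,.055,.06):
        q=Q[m&(Q[:,2]>lo)&(Q[:,2]<lo+.01)&(abs(Q[:,1])>.03)]
        if len(q): print(n,lo,len(q),np.round(np.percentile(q[:,0],[10,50,90])*1e3,1))
E
```

```text
t 17.9 tcp jig mm [-169.2  100.3  193.6] F [ 0.3  0.5 -0.7] open 0.0854 q [-0.15  0.21  2.08  0.    0.84 -1.66]
tool axes in jig
 [[ 0.006  0.001  1.   ]
 [-0.     1.    -0.001]
 [-1.    -0.     0.006]]
scene 0.025 230 [-101.2 -100.1  -99. ]
scene 0.035 232 [-101.2 -100.1  -99. ]
scene 0.045 237 [-101.4 -100.3  -98.9]
scene 0.055 257 [-101.9 -100.6  -96.7]
scene 0.06 330 [-101.9 -100.   -96.4]
top 0.055 263 [-101.1  -98.2  -95.4]
top 0.06 320 [-101.1  -98.2  -95.5]
```

View pics/scene9.png

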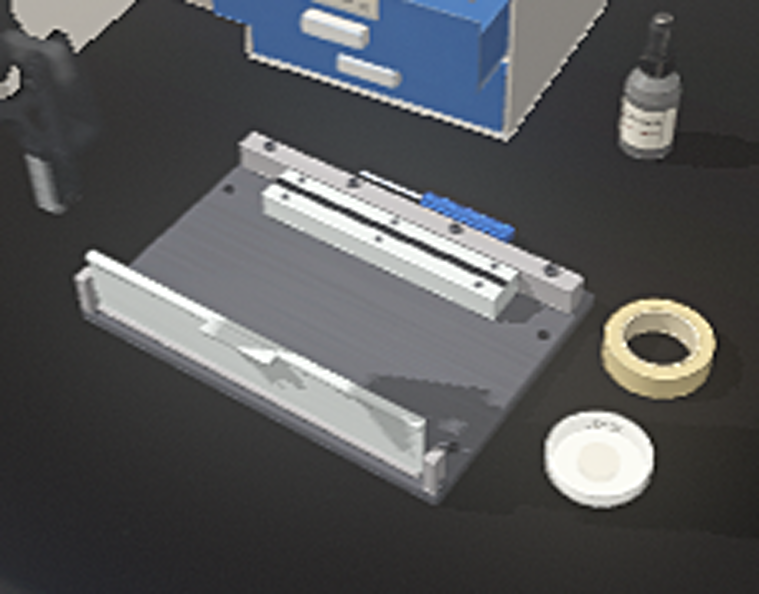

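View pics/top9.png

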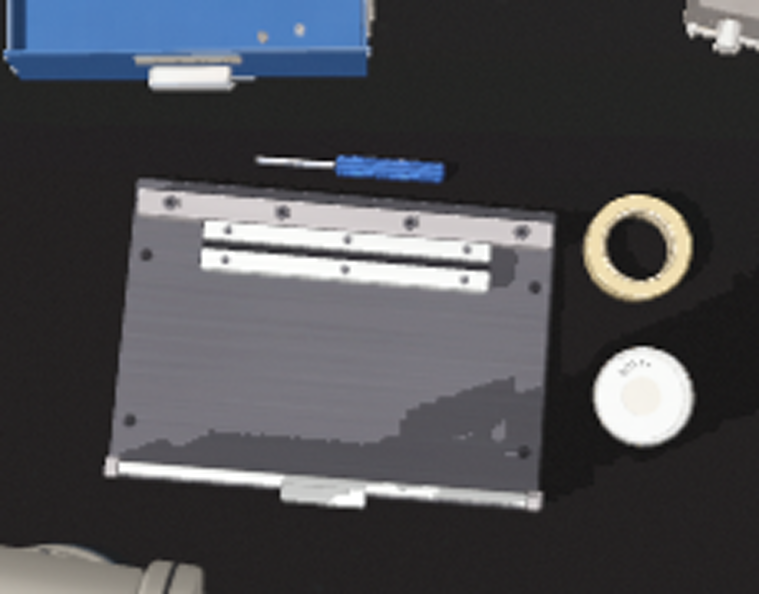

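The keeper's face stays at x ≈ -100 mm at every height, so it is upright. The bar sits against the rail and the other items are where they started.

```bash
python3 -c "
from rig import manip
print(manip.hand_in())"
```

```text
the job is handed in; nothing more can be done
None
```

The bar is flush against the rail, the keeper is shut, and I handed the job in at about 18 s of the 48 s allowed. The hand-in gave no verdict, so this rests on my own checks.

- **Bar:** I slid it back along the bed with both open fingers behind it, which straightened it against the rail. At 14 N it no longer moved. Its front face measured 27–28 mm in the jig's frame along its whole length (28 mm is ideal), and the last pictures show no gap. Its middle is about 8 mm off the rail's middle.
- **Keeper:** I pushed it up with one finger on each side of the tab until it hit its stop, where 14 N gave only 0.2 mm of movement. Its outer face stays at the same x within about 1 mm from 25 to 65 mm height, so it stands upright.
- **Other items:** the dish, tape and screwdriver look unmoved in the last top picture; I compared by eye and did not re-measure them. The gripper is clear of everything.

No check failed. The one small disagreement is that the bar's face reads 0.5–1 mm short of ideal, with about 0.7 mm of slope along it. That is within the 2 mm calibration error and my estimate of the jig's angle.

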